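# Jug on the scale, frother at the ready

## Robot

A 6-joint arm with a two-finger parallel gripper is mounted at the origin on the work surface; the furniture and walls round the work are solid. World frame = base frame: x ahead of the robot, y to its left, z up, the work surface at z = 0. Lengths are in m, angles in rad, forces in N, time in s.
With the tool pointing down it reaches from about 0.35 to 0.775 m from the base axis. Payload 7.3 kg.
Tool frame: the origin (TCP) lies at the very end of the fingers, on their centre line; the grasp point (between the pads) lies 19 mm behind it (pinch_z is the distance from the TCP to the grasp point, in m); z points along the fingers, y is the line along which they close (so a half turn about z gives the same grasp; the last joint's range is limited). The gripper opens to 92 mm and grips with 3 to 60 N. Pads are 19 mm wide; open, the fingers measure 130 mm over their backs; the gripper's body (75 mm by 190 mm) begins 47 mm behind the grasp point.
Start: joints at [-0.146, 0.342, 1.524, -0, 1.275, -0.146], TCP at [0.525, 0, 0.202] pointing down, gripper open.
Joint ranges: [-2.53, 2.53], [-0.77, 2.02], [0.04, 2.7], [-1, 4.14], [0.28, 2.66], [-3.11, 3.11]. Speed limits (rad/s): [2.57, 2.57, 3.14, 3.14, 3.14, 3.14].

## Interface

Orientations are given as [roll, pitch, yaw] about the fixed x, y, z axes, in that order (R = Rz(yaw) Ry(pitch) Rx(roll)).
In Python, from cell import * gives the robot as it stands.
- The arm moves only by the tool arm_command, never from a script. Its arguments are lists of equal length, an entry for each row: "fingers": the gripper command: -1 is fully open, 1 is shut, values between are in proportion; "travel": the shift along the tool's x, y, z in m, a list of three; "dr": the turn, a rotation vector about the tool's x, y, z in degrees, a list of three. In form: {"fingers": [fingers, ...], "travel": [[x, y, z], ...], "dr": [[wx, wy, wz], ...]}. A call has 1 to 8 rows; each row is the pose to reach, as a shift and turn from the pose commanded when the call began, along the tool's axes at that moment; what a row does not reach only later rows make up. A row lasts 1/12 s, in which the tool goes at most 41.7 mm and 7.16 degrees, less where a joint would pass 70% of its speed; a pose out of reach is approached as far as the arm can. A call with a gripper value outside its range is refused whole. The fingers move at their own pace and stop on an object; "squeeze" is the grip in N (left out, the last holds). Time passes only in rows, so rows that repeat a pose let the fingers close. It gives the time, the measured TCP pose, the force, the opening and the grip force at its end, in the units of the state.
- observe(): the state, without advancing time (a new reading comes with each control period).
- read_camera(name): name is "scene" or "side" or "wrist"; returns a dict with "color" (420x560x3 uint8, blue, green, red), "z_map" (420x560 float32, m along the optical axis (not along the pixel's ray), 0 where there is no reading), "fx", "fy", "cx", "cy" (pixels), "R" (3x3) and "t" (3): a world point X has camera coordinates R X + t. Camera axes: x right, y down, z forward; pixel columns grow to the right and rows downward; lengths in m; the calibration is good to about 2 mm. A picture is of the moment at which its call begins.
- hand_in(): hands the job in; it is judged then, once.
The state is a dict: "time": time; "qpos": joint angles; "qvel": joint speeds; "joint_efforts": joint torques, N m; "tool_pos": TCP position; "tool_rot": TCP orientation; "contact_force": force on the tool from outside, world axes, zero at the start; "torque": the same for the moment, N m; "opening": finger opening in m; "grip_force": force on a finger pad.
Only numpy, scipy, OpenCV 4.12 (cv2) and the standard library are available. Lean on these libraries where they do the work, as an engineer would, in place of code of your own. Each camera call takes 0.05 s, during which the arm holds its last target. There are 200 camera calls.

## Task

Get ready to froth weighed milk: stand the small steel jug upright in the middle of the raised round plate of the kitchen scale and let go of it. Then draw the milk frother up out of its stand, lean it over to about 45 degrees so that the cook can pour past its handle, and finish while still holding it like that, quite still, with the whole whisk inside the jug below the rim but touching neither the jug's wall nor its floor, so that the scale reads true. Do not let the jug drop or tip over, and leave the mug and the teaspoon where they are.

Things in the scene. Friction and masses are not known exactly. Their poses are not given: they have to be found in the camera images.
- jug: small loose steel milk jug, open on top: straight round wall 66 mm outside, 61 mm inside, 92 mm high, floor 4 mm thick, 0.16 kg. Origin: centre of its underside, z up. A loop handle sticks out to 66 mm from the axis at its own -x (heights 15 to 83 mm), a small pouring lip to 45 mm at +x; grip it across the bare wall along its own y.
- scale_plate (a point): centre of the top of the round steel weighing plate (92 mm across, top 36 mm above the worktop) of a low white kitchen scale that does not move; the scale's body below is 165 x 125 mm, 19 mm high, and its display end reaches 107 mm from the plate's axis on its own -x side.
- stand: black frother stand, fixed; origin: centre under its round foot (94 mm across), z up. A sleeve, 37 mm outside, 30 mm inside, stands over the foot's centre on a thin post 30 mm out at +x (lower than the sleeve's mouth). Its mouth is 140 mm above the worktop; a ledge inside at 109 mm, with a 22 mm hole, carries the frother's handle, which comes out only straight up.
- frother: cordless milk frother, 0.11 kg, upright in the stand, handle up. Origin: centre of the whisk (wire coil 18 mm across, 8 mm thick), z to the handle's top. Thin shaft (5 mm) up to z = 74 mm, cone to 88, then a round dark green handle, 25 mm thick, z = 88 to 195 mm, bare above z = 119 mm while in the stand. Whisk at first 21 mm above the worktop; it must rise over 125 mm to be clear.
- mug: white mug with red inside, 89 mm wide, 98 mm high, loose, a bystander; origin at the centre of its underside
- spoon: teaspoon, 130 mm long, lying on the worktop, loose, a bystander; origin at its middle, length along its x
Things that resemble listed ones, but are neither listed nor needed, are in the scene too. There is more than one size of the frother; the job needs the middle-sized.

How it is judged:
On the way, in this order (a step that is already met when the one before it is completed fails the run):
1. the jug stands released on the scale's plate, centred within 12 mm, while the frother is still in its stand (horizontal distance between jug and scale_plate below 0.012 m and z of jug in the frame of scale_plate below 0.004 m and angle between jug's own z axis and vertical below 0.06 rad and contact force between jug and the fingers below 0.05 N and horizontal distance between frother and stand below 0.012 m and height (world z) of frother below 0.05 m), for 0.2 s.
2. the frother is held in the air, its whisk clear above the stand's sleeve (height (world z) of frother above 0.145 m and contact force between frother and the fingers above 1 N and contact force between frother and stand below 0.05 N), for 0.1 s.
At the end, for the whole second after the job is handed in: The jug stands released and upright on the plate, within 14 mm of its centre; the frother is held still by the fingers alone, leaning 30 to 60 degrees from vertical, the whisk's centre inside the jug at least 12 mm below the rim, and it touches neither jug nor scale (horizontal distance between jug and scale_plate below 0.014 m and z of jug in the frame of scale_plate below 0.004 m and angle between jug's own z axis and vertical below 0.06 rad and contact force between jug and scale above 0.5 N and contact force between jug and the arm below 0.05 N and contact force between each of jug, scale and the fingers below 0.05 N and z of frother in the frame of jug between 0.008 and 0.08 m and horizontal distance between frother and jug below 0.028 m and angle between frother's own z axis and vertical between 0.52 and 1.05 rad and contact force between frother and jug below 0.05 N and contact force between frother and scale below 0.05 N and contact force between frother and the fingers above 1 N and linear speed of frother below 0.02 m/s); the arm keeps its last pose, push and grip.
It fails at once if the jug is tipped over (angle between jug's own z axis and vertical above 0.6 rad).
It fails at once if the jug is dropped through the air (height (world z) of jug above 0.048 m and contact force between jug and anything else below 0.01 N).
It fails at once if the mug is moved by more than 30 mm (distance of mug from where it was at the start of the episode above 0.03 m).
It fails at once if the teaspoon is moved by more than 30 mm (distance of spoon from where it was at the start of the episode above 0.03 m).
It also fails if it takes over 58 s, if anything falls off the work surface, if the arm or the gripper's body presses on something with over 40 N, if the wrist force passes 120 N, or if a joint passes its speed limit or range.

## Working session

There is one attempt and no reset: what is moved stays moved. The work goes in short steps, Python scripts to look and compute and a tool call to move; the robot and the scene stay as the last step left them, time stands still between calls to the robot, and variables do not carry over. Pictures are saved under pics/ and viewed, at most 10 in all, crops included, and the job is handed in when it is done.

Besides the shell and the picture viewer there is one more tool, called by a JSON object that holds its "fn" and its "kwargs". arm_command: Moves the arm, as the interface text tells. Its arguments: {"type":"object","properties":{"fingers":{"type":"array","items":{"type":"number"}},"travel":{"type":"array","items":{"type":"array","items":{"type":"number"}}},"dr":{"type":"array","items":{"type":"array","items":{"type":"number"}}},"squeeze":{"type":"number"}},"required":["fingers","travel","dr"]}

```bash
mkdir -p pics; ls; cat > h.py <<'E'
from cell import *
import numpy as np, cv2
def save(n,f):
    c=read_camera(n); cv2.imwrite(f'pics/{f}.png',c['color']); np.savez(f'pics/{f}.npz',**c); return c
def load(f): return dict(np.load(f'pics/{f}.npz'))
def pts(c):
    z=c['z_map']; v,u=np.mgrid[:z.shape[0],:z.shape[1]]
    P=np.stack([(u-c['cx'])/c['fx']*z,(v-c['cy'])/c['fy']*z,z],-1)
    W=(P-c['t'])@c['R']; W[z==0]=np.nan; return W
E
python3 - <<'E'
from h import *
a=save('scene','s0');b=save('side','d0');w=save('wrist','w0')
for c in(a,b,w):print(-c['R'].T@c['t'],c['R'][2])
cv2.imwrite('pics/all.png',cv2.resize(np.hstack([a['color'],b['color']]),(800,300)))
print(observe())
E
```

```text
pics
[-0.29619625  0.70629819  0.93843402] [ 0.61118568 -0.51328643 -0.60248578]
[ 0.59751801 -1.26135411  0.91696501] [-0.02782052  0.82395787 -0.56596771]
[0.52505763 0.07051316 0.38498528] [-0.001529   -0.25787496 -0.96617709]
{'time': 0.15, 'qpos': array([-1.46013527e-01,  3.42545025e-01,  1.52475586e+00, -6.56087799e-06,
        1.27537552e+00, -1.45988839e-01]), 'qvel': array([-0.00023004, -0.00266809, -0.00382136, -0.00038447,  0.00015411,
        0.00044149]), 'joint_efforts': array([ 7.52666965e-04, -4.31470585e+01, -2.44352603e+01,  7.18239485e-02,
        5.38185902e-02, -1.32920518e-04]), 'tool_pos': array([5.24695021e-01, 5.78345366e-05, 2.01828351e-01]), 'tool_rot': array([-3.14051952e+00, -1.51446732e-04,  1.57077347e+00]), 'contact_force': array([-0.82538999,  0.36414969, -0.41325043]), 'torque': array([ 0.04545307, -0.00651045, -0.02371664]), 'grip_force': 0.0, 'opening': 0.09147260245723847}
```

View pics/s0.png

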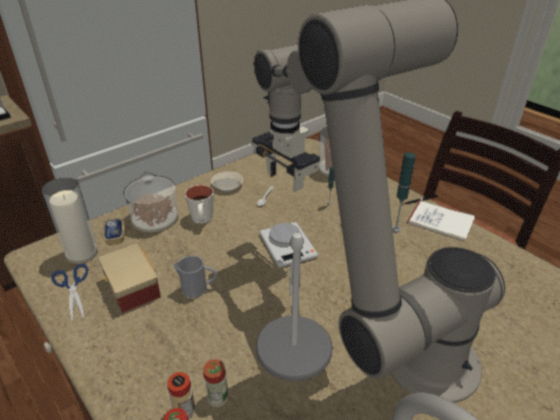

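View pics/d0.png

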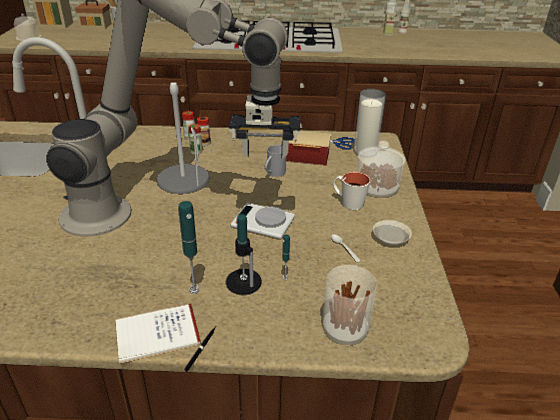

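Side view: there are three frothers. The large one is free at (188,240), one is in the black stand at (243,245), and the small one is free at (286,255). The one in the stand fits: it is middle-sized and stands in a sleeve on a post. The jug is at side (276,160) and scene (192,278), and the scale is at side (265,220). The mug is at (354,190), the spoon at (345,247), and a towel holder at (180,150) is an obstacle.

```bash
python3 - <<'E'
from h import *
a=load('s0');b=load('d0');w=load('w0')
cr=b['color'][190:310,150:320]; 
s=a['color'][245:310,160:240]
jd=b['color'][140:185,250:300]
W=np.zeros((560,800,3),np.uint8)
W[:480,:680][:480,:680]=0
x=cv2.resize(cr,(480,339));W[:339,:480]=x
x=cv2.resize(s,(320,260));W[:260,480:]=x
x=cv2.resize(jd,(222,200));W[340:540,:222]=x
x=cv2.resize(w['color'],(280,210));W[340:550,480:760]=x
cv2.imwrite('pics/crop1.png',W)
PB=pts(b);PA=pts(a)
def fit(P,u0,u1,v0,v1,zlo,zhi,name,col=None,c=None):
    Q=P[v0:v1,u0:u1].reshape(-1,3);m=(Q[:,2]>zlo)&(Q[:,2]<zhi)
    if col is not None:m&=col[v0:v1,u0:u1].ravel()
    Q=Q[m]; (cx,cy),r=cv2.minEnclosingCircle(Q[:,:2].astype(np.float32)) 
    k=np.linalg.lstsq(np.c_[2*Q[:,:2],np.ones(len(Q))],(Q[:,:2]**2).sum(1),rcond=None)[0]
    print(name,len(Q),'med',np.median(Q,0).round(4),'min',Q.min(0).round(3),'max',Q.max(0).round(3),'enc',round(cx,4),round(cy,4),round(r,4),'fit',k[:2].round(4),np.sqrt(k[2]+k[:2]@k[:2]).round(4))
fit(PB,225,300,195,245,.031,.042,'plateB');fit(PA,255,325,215,270,.031,.042,'plateA')
fit(PA,165,225,250,305,.02,.08,'jugA wall');fit(PB,255,295,140,180,.02,.08,'jugB wall')
fit(PA,165,225,250,305,.084,.1,'jugA rim');fit(PB,255,295,140,180,.084,.1,'jugB rim')
fit(PB,225,262,205,265,.15,.23,'handleB')
fit(PB,220,270,265,300,-.003,.02,'footB',col=(b['color'].max(2)<50))
for u0,u1,v0,v1,n in((178,200,200,296,'big'),(225,262,205,265,'mid'),(280,295,230,282,'small')):
    Q=PB[v0:v1,u0:u1].reshape(-1,3);C=b['color'][v0:v1,u0:u1].reshape(-1,3).astype(int)
    Q=Q[(Q[:,2]>.03)];print(n,Q[:,2].max(),np.median(Q[Q[:,2]>Q[:,2].max()-.05],0))
for u0,u1,v0,v1,n in((155,215,80,150,'towel'),(335,372,170,210,'mug'),(328,362,232,264,'spoon'),(280,335,130,165,'book'),(322,380,265,340,'jar')):
    Q=PB[v0:v1,u0:u1].reshape(-1,3);Q=Q[(Q[:,2]>.005)&(Q[:,1]<.6)];print(n,np.nanpercentile(Q,[5,50,95],axis=0).round(3).tolist(),Q[:,2].max())
E
```

```text
plateB 456 med [ 0.5415 -0.0214  0.0367] min [ 0.496 -0.066  0.031] max [0.587 0.028 0.042] enc 0.5428 -0.0182 0.0482 fit [ 0.5415 -0.0196] 0.0335
plateA 432 med [ 0.5447 -0.0097  0.0362] min [ 0.5   -0.059  0.031] max [0.587 0.031 0.041] enc 0.5439 -0.0159 0.0482 fit [ 0.544  -0.0134] 0.0319
jugA wall 737 med [0.5263 0.297  0.0554] min [0.509 0.244 0.02 ] max [0.582 0.332 0.08 ] enc 0.5373 0.2862 0.0503 fit [0.5432 0.2908] 0.0344
jugB wall 465 med [0.5543 0.2749 0.0547] min [0.51  0.239 0.02 ] max [0.61  0.401 0.08 ] enc 0.5577 0.3192 0.0925 fit [0.5584 0.3229] 0.0601
jugA rim 189 med [0.5541 0.3047 0.0903] min [0.512 0.265 0.084] max [0.581 0.335 0.096] enc 0.5497 0.3024 0.0381 fit [0.5483 0.3004] 0.0327
jugB rim 81 med [0.5381 0.3081 0.0896] min [0.515 0.256 0.084] max [0.593 0.38  0.097] enc 0.5659 0.3192 0.0663 fit [0.5572 0.2999] 0.0377
handleB 254 med [ 0.4853 -0.2871  0.1887] min [ 0.472 -0.294  0.151] max [ 0.496 -0.266  0.221] enc 0.4834 -0.28 0.0141 fit [ 0.485  -0.2812] 0.0095
footB 578 med [ 0.4811 -0.2888  0.011 ] min [ 0.441 -0.326  0.001] max [ 0.529 -0.229  0.018] enc 0.4852 -0.2777 0.0492 fit [ 0.4861 -0.2803] 0.0345
big 0.27353531408254067 [ 0.36398141 -0.32620909  0.25452002]
mid 0.22052807732076118 [ 0.48529713 -0.28681147  0.19892521]
small 0.1469110954380474 [ 0.59296161 -0.26120061  0.12349004]
towel [[0.177, 0.176, 0.009], [0.235, 0.421, 0.102], [0.291, 0.536, 0.329]] 0.35213012622583284
mug [[0.759, 0.066, 0.013], [0.803, 0.093, 0.069], [0.856, 0.168, 0.097]] 0.10143151543641217
spoon [[0.726, -0.172, 0.005], [0.761, -0.119, 0.008], [0.793, -0.068, 0.013]] 0.014295802039815194
book [[0.573, -0.035, 0.01], [0.645, 0.369, 0.075], [0.726, 0.457, 0.314]] 0.3301360519844655
jar [[0.689, -0.475, 0.026], [0.737, -0.452, 0.103], [0.787, -0.367, 0.148]] 0.154113896075298
```

View pics/crop1.png

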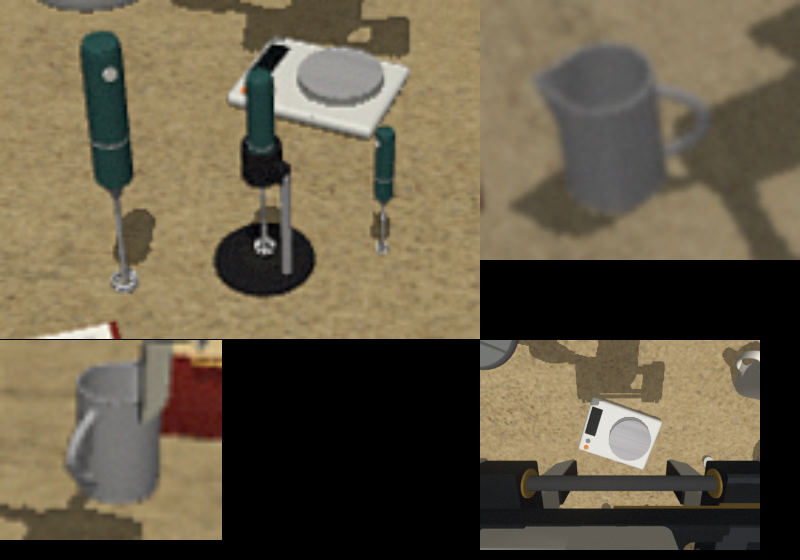

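The crop confirms it: the frother in the black sleeve is middle-sized, with its top at z≈0.22 (216 mm expected). The big one tops at 0.27 and the small at 0.147. Next is the jug's handle direction.

```bash
python3 - <<'E'
from h import *
a=load('s0');b=load('d0')
c0=np.array([.549,.301])
for c,(u0,u1,v0,v1) in((a,(165,225,250,305)),(b,(255,285,140,182))):
    Q=pts(c)[v0:v1,u0:u1].reshape(-1,3);d=Q[:,:2]-c0;r=np.hypot(*d.T)
    for n,m in(('handle',(Q[:,2]>.02)&(Q[:,2]<.085)&(r>.043)&(r<.07)),('lip',(Q[:,2]>.075)&(Q[:,2]<.097)&(r>.037)&(r<.05))):
        if m.sum(): dd=d[m].mean(0);print(n,m.sum(),dd,np.degrees(np.arctan2(dd[1],dd[0])))
    m=(Q[:,2]>.086)&(Q[:,2]<.097)&(r<.034)&(r>.028);print('rim r med',np.median(r[m]),m.sum(), Q[m][:,:2].min(0),Q[m][:,:2].max(0))
E
```

```text
handle 75 [-0.03273675 -0.0457748 ] -125.57119946559838
lip 20 [-0.00858601 -0.01137309] -127.05064993608117
rim r med 0.03164800600322025 105 [0.51536014 0.26709158] [0.58134161 0.33271114]
handle 48 [-0.02821585 -0.04783842] -120.53277122703868
lip 35 [-0.0128414  -0.03349454] -110.97621488391992
rim r med 0.03188299533351077 17 [0.51790781 0.2681537 ] [0.56226455 0.33347542]
```

{"fn": "arm_command", "kwargs": {"fingers": [-1,-1,-1,-1,-1,-1,-1,-1], "travel": [[0.04,0,0],[0.08,0,0],[0.12,0,0],[0.16,0,0],[0.2,0,0],[0.2,0,0],[0.2,0,0],[0.2,0,0]], "dr": [[0,0,0],[0,0,0],[0,0,0],[0,0,0],[0,0,0],[0,0,0],[0,0,0],[0,0,0]], "squeeze": 20}}

```text
time: 0.82
tool_pos: [0.5248, 0.1996, 0.2019]
tool_rot: [-3.141, 0.001, 1.572]
contact_force: [-0.1, 0.5, 0.5]
opening: 0.0919
grip_force: 0.0
```

{"fn": "arm_command", "kwargs": {"fingers": [-1,-1,-1,-1,-1,-1,-1,-1], "travel": [[0.02,0.004,0],[0.04,0.008,0],[0.06,0.015,0],[0.08,0.02,0],[0.1,0.024,0],[0.1,0.024,0],[0.1,0.024,0],[0.1,0.024,0]], "dr": [[0,0,7],[0,0,14],[0,0,21],[0,0,28],[0,0,34],[0,0,34],[0,0,34],[0,0,34]]}}

```text
time: 1.48
tool_pos: [0.5492, 0.2982, 0.2021]
tool_rot: [3.142, 0.001, 0.978]
contact_force: [-0.2, -0.4, 0.7]
opening: 0.0918
grip_force: 0.0
```

```bash
python3 - <<'E'
from h import *
w=save('wrist','w1');W=pts(w)
m=(W[...,2]>.086)&(W[...,2]<.098)&(np.hypot(W[...,0]-.549,W[...,1]-.3)<.06)
Q=W[m];print(len(Q),Q.min(0),Q.max(0));R=Q[np.hypot(*(Q[:,:2]-[.549,.3]).T)<.036]
k=np.linalg.lstsq(np.c_[2*R[:,:2],np.ones(len(R))],(R[:,:2]**2).sum(1),rcond=None)[0];print(k[:2],np.sqrt(k[2]+k[:2]@k[:2]))
c=np.array(k[:2]);d=W[...,:2]-c;r=np.hypot(d[...,0],d[...,1])
for n,m in(('handle',(W[...,2]>.03)&(W[...,2]<.085)&(r>.045)&(r<.068)),('lip',(W[...,2]>.08)&(W[...,2]<.098)&(r>.037)&(r<.05))):
    dd=d[m].mean(0);print(n,m.sum(),dd,np.degrees(np.arctan2(dd[1],dd[0])))
print(observe()['tool_pos'],observe()['tool_rot'])
E
```

```text
864 [0.51419192 0.26536407 0.08601163] [0.58005008 0.33610692 0.09644939]
[0.54797986 0.29945713] 0.03209835542098411
handle 96 [-0.02956328 -0.04384308] -123.9916889268221
lip 91 [0.01950215 0.02907288] 56.146198508139214
[0.54924496 0.298176   0.20236994] [3.14142658e+00 6.60470852e-04 9.77118861e-01]
```

View pics/w1.png

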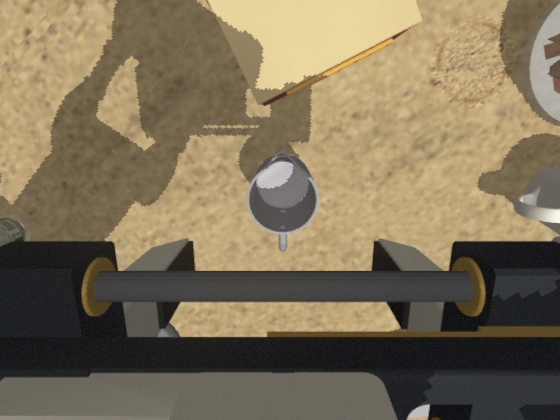

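The wrist view shows the jug at (283,200), with its lip up and handle down. The closing line crosses the bare wall and the fingers have clear space. I'll descend and grip.

{"fn": "arm_command", "kwargs": {"fingers": [-1,-1,-1,-1,-1,-1,-1], "travel": [[0,-0.0015,0.03],[0,-0.0015,0.06],[0,-0.0015,0.09],[0,-0.0015,0.12],[0,-0.0015,0.145],[0,-0.0015,0.16],[0,-0.0015,0.16]], "dr": [[0,0,0],[0,0,0],[0,0,0],[0,0,0],[0,0,0],[0,0,0],[0,0,0]]}}

```text
time: 2.12
tool_pos: [0.5456, 0.2984, 0.0387]
tool_rot: [-3.138, 0.006, 0.977]
contact_force: [-0.3, -0.6, 0.3]
opening: 0.0913
grip_force: 0.0
```

{"fn": "arm_command", "kwargs": {"fingers": [0,0.4,0.4,0.4,0.4,0.4,0.4,0.4], "travel": [[0,0,0],[0,0,0],[0,0,0],[0,0,0],[0,0,0],[0,0,0],[0,0,0],[0,0,0]], "dr": [[0,0,0],[0,0,0],[0,0,0],[0,0,0],[0,0,0],[0,0,0],[0,0,0],[0,0,0]], "squeeze": 20}}

```text
time: 2.78
tool_pos: [0.5489, 0.3011, 0.0438]
tool_rot: [3.14, -0.002, 0.978]
contact_force: [1.4, -1.0, 6.2]
opening: 0.0667
grip_force: 20.0
```

{"fn": "arm_command", "kwargs": {"fingers": [0.4,0.4,0.4,0.4,0.4,0.4], "travel": [[0,0,-0.015],[0,0,-0.035],[0,0,-0.055],[0,0,-0.07],[0,0,-0.08],[0,0,-0.08]], "dr": [[0,0,0],[0,0,0],[0,0,0],[0,0,0],[0,0,0],[0,0,0]]}}

```text
time: 3.28
tool_pos: [0.5487, 0.3014, 0.1246]
tool_rot: [3.139, -0.003, 0.978]
contact_force: [-0.3, -0.1, -1.2]
opening: 0.0666
grip_force: 20.0
```

```bash
python3 - <<'E'
from h import *
w=load('w0');W=pts(w)
for f in('w0','s0','d0'):
    c=load(f);W=pts(c)
    m=((abs(W[...,2]-.0365)<.005)&(np.hypot(W[...,0]-.543,W[...,1]+.017)<.06)).astype(np.uint8)
    m=cv2.morphologyEx(m,cv2.MORPH_OPEN,np.ones((3,3)));cs=max(cv2.findContours(m,0,1)[0],key=cv2.contourArea)
    uv=cs[:,0].astype(float);d=np.c_[(uv[:,0]-c['cx'])/c['fx'],(uv[:,1]-c['cy'])/c['fy'],np.ones(len(uv))]@c['R'];o=-c['R'].T@c['t']
    P=(o+d*((.036-o[2])/d[:,2])[:,None])[:,:2].astype(np.float32)
    print(f,cv2.fitEllipse(P),cv2.minEnclosingCircle(P))
s=observe();print(s['tool_pos'],s['tool_rot'],s['contact_force'],s['grip_force'],s['opening'])
E
```

```text
w0 ((0.5415435433387756, -0.016119832172989845), (0.09009168297052383, 0.09083811193704605), 19.00752830505371) ((0.5418429970741272, -0.016015293076634407), 0.04606466740369797)
s0 ((0.5441718101501465, -0.012361428700387478), (0.07668229192495346, 0.09210114181041718), 26.51429557800293) ((0.5412919521331787, -0.013966629281640053), 0.04764806479215622)
d0 ((0.5413234829902649, -0.019061552360653877), (0.08840648084878922, 0.09329597651958466), 173.155029296875) ((0.5413241982460022, -0.019025862216949463), 0.04835519567131996)
[0.54869818 0.30141065 0.12458123] [ 3.13947686 -0.00320402  0.97762618] [-0.34183004 -0.10732052 -1.15327517] 19.987242054194212 0.0665643390633212
```

{"fn": "arm_command", "kwargs": {"fingers": [0.4,0.4,0.4,0.4,0.4,0.4,0.4,0.4], "travel": [[-0.01,0.006,0],[-0.03,0.019,0],[-0.05,0.032,0],[-0.07,0.045,0],[-0.09,0.058,0],[-0.11,0.071,0],[-0.13,0.084,0],[-0.15,0.096,0]], "dr": [[0,0,0],[0,0,0],[0,0,0],[0,0,0],[0,0,0],[0,0,0],[0,0,0],[0,0,0]]}}

```text
time: 3.95
tool_pos: [0.5421, 0.1208, 0.1207]
tool_rot: [-3.139, 0.002, 0.977]
contact_force: [1.0, -0.1, -2.3]
opening: 0.0668
grip_force: 20.0
```

{"fn": "arm_command", "kwargs": {"fingers": [0.4,0.4,0.4,0.4,0.4,0.4,0.4,0.4], "travel": [[-0.02,0.013,0],[-0.04,0.026,0],[-0.06,0.039,0],[-0.08,0.052,0],[-0.1,0.065,0],[-0.112,0.073,0],[-0.1175,0.076,0],[-0.1175,0.076,0]], "dr": [[0,0,0],[0,0,0],[0,0,0],[0,0,0],[0,0,0],[0,0,0],[0,0,0],[0,0,0]]}}

```text
time: 4.62
tool_pos: [0.5397, -0.0186, 0.1212]
tool_rot: [-3.14, 0.001, 0.975]
contact_force: [0.2, 0.0, -1.7]
opening: 0.0669
grip_force: 20.0
```

```bash
python3 - <<'E'
from h import *
s=observe();print(s['tool_pos'],s['tool_rot'],s['contact_force'],s['grip_force'],s['opening'])
for n in('scene','side'):
    c=save(n,n+'2');W=pts(c);r=np.hypot(W[...,0]-.542,W[...,1]+.0165)
    k=(r<.08)&(W[...,2]>.045)&(W[...,2]<.19)
    Q=W[k];print(n,np.histogram(Q[:,2],np.arange(.045,.19,.01))[0])
    for z0,z1 in((.075,.155),):
        m=k&(W[...,2]>z0)&(W[...,2]<z1);Q=W[m&(r<.036)];print(np.percentile(Q,[1,50,99],axis=0).round(4).tolist())
    t=W[(r<.03)&(W[...,2]>.06)]
o=load('scene2')['color'];cv2.imwrite('pics/p2.png',np.hstack([cv2.resize(o[150:330,200:400],(400,360)),cv2.resize(load('side2')['color'][90:270,170:370],(400,360))]))
E
```

```text
[ 0.53966955 -0.01856244  0.12116905] [-3.13953885e+00  1.14821265e-03  9.75103121e-01] [ 1.67412654e-01  2.90724918e-04 -1.66508273e+00] 19.986913427710533 0.06685395858851471
scene [ 0  0  0 33 57 75 79 73 71 68 62 66 51 24]
[[0.5063, -0.0265, 0.079], [0.5203, 0.006, 0.1144], [0.5523, 0.0139, 0.153]]
side [  0   0   0  23  60  54  82  68  74  98 138 152 128  58]
[[0.514, -0.052, 0.0807], [0.5484, -0.043, 0.1309], [0.5702, 0.0145, 0.1543]]
```

View pics/p2.png

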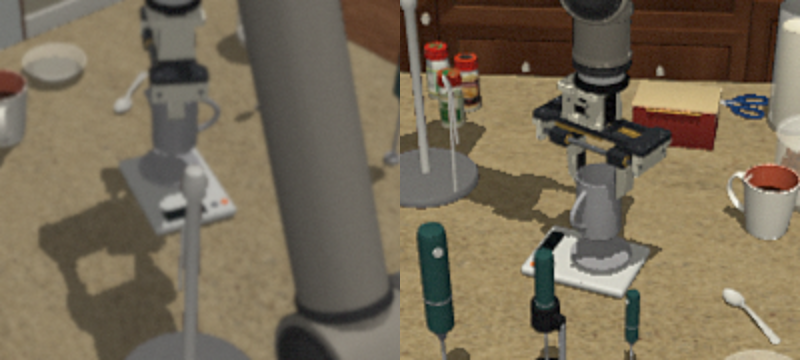

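The jug is held upright above the plate: (175,130) in the left half, (597,200) in the right. I'll lower it.

{"fn": "arm_command", "kwargs": {"fingers": [0.4,0.4,0.4,0.4,0.4,0.4,0.4], "travel": [[0.002,0.0005,0.01],[0.0025,0.0005,0.02],[0.0025,0.0005,0.03],[0.0025,0.0005,0.037],[0.0025,0.0005,0.041],[0.0025,0.0005,0.043],[0.0025,0.0005,0.043]], "dr": [[0,0,0],[0,0,0],[0,0,0],[0,0,0],[0,0,0],[0,0,0],[0,0,0]]}}

```text
time: 5.3
tool_pos: [0.5421, -0.0149, 0.0794]
tool_rot: [-3.14, 0.0, 0.978]
contact_force: [-2.5, 1.3, 3.0]
opening: 0.0666
grip_force: 20.0
```

{"fn": "arm_command", "kwargs": {"fingers": [0.4,0.4], "travel": [[0,0,0],[0,0,0]], "dr": [[0,0,0],[0,0,0]]}}

```text
time: 5.47
tool_pos: [0.5421, -0.0149, 0.0793]
tool_rot: [-3.141, 0.0, 0.978]
contact_force: [-2.8, 1.5, 3.0]
opening: 0.0671
grip_force: 20.0
```

{"fn": "arm_command", "kwargs": {"fingers": [-0.6,-1,-1,-1,-1,-1], "travel": [[0,0,0],[0,0,0],[0,0,0],[0,0,0],[0,0,0],[0,0,0]], "dr": [[0,0,0],[0,0,0],[0,0,0],[0,0,0],[0,0,0],[0,0,0]]}}

```text
time: 5.97
tool_pos: [0.5427, -0.0154, 0.0793]
tool_rot: [3.141, -0.0, 0.977]
contact_force: [0.0, -0.6, 0.6]
opening: 0.0914
grip_force: 0.0
```

{"fn": "arm_command", "kwargs": {"fingers": [-1,-1,-1,-1,-1,-1,-1,-1], "travel": [[0,0,-0.01],[0,0,-0.03],[0,0,-0.06],[0,0,-0.09],[0,0,-0.12],[0,0,-0.15],[0,0,-0.18],[0,0,-0.2]], "dr": [[0,0,0],[0,0,0],[0,0,0],[0,0,0],[0,0,0],[0,0,0],[0,0,0],[0,0,0]]}}

```text
time: 6.63
tool_pos: [0.5431, -0.0153, 0.2835]
tool_rot: [3.137, -0.002, 0.977]
contact_force: [0.1, 0.5, -0.4]
opening: 0.0916
grip_force: 0.0
```

```bash
python3 - <<'E'
from h import *
s=observe();print(s['tool_pos'],s['tool_rot'],s['contact_force'])
for n in('scene','side','wrist'):
    c=save(n,n+'3');W=pts(c);r=np.hypot(W[...,0]-.542,W[...,1]+.0165)
    m=(r<.055)&(W[...,2]>.122)&(W[...,2]<.134)
    Q=W[m];R=Q[np.hypot(*(Q[:,:2]-[.542,-.0165]).T)<.038]
    k=np.linalg.lstsq(np.c_[2*R[:,:2],np.ones(len(R))],(R[:,:2]**2).sum(1),rcond=None)[0];print(n,len(Q),np.median(Q[:,2]),k[:2],np.sqrt(k[2]+k[:2]@k[:2]),cv2.minEnclosingCircle(R[:,:2].astype(np.float32)))
# frother handle from two views (green mask)
for n in('scene','side'):
    c=load(n+'3');W=pts(c);Q=W[(W[...,2]>.15)&(W[...,2]<.23)&(np.hypot(W[...,0]-.485,W[...,1]+.281)<.03)]
    print(len(Q),len(Q) and (Q.min(0),Q.max(0),np.median(Q,0)))
E
```

```text
[ 0.54308034 -0.01533291  0.28351962] [ 3.13729148e+00 -1.95172637e-03  9.77468841e-01] [ 0.12093295  0.54821395 -0.36076309]
scene 122 0.12625212240539935 [ 0.54067141 -0.01577081] 0.03245786478449866 ((0.5417978763580322, -0.015399016439914703), 0.03688200190663338)
side 125 0.12707884183985096 [ 0.5409044  -0.01806553] 0.03258151269593627 ((0.5420414209365845, -0.017381422221660614), 0.037005990743637085)
wrist 641 0.12905167235645254 [ 0.5407777  -0.01561546] 0.03233796106987645 ((0.5413596630096436, -0.013897333294153214), 0.036589618772268295)
0 0
256 (array([ 0.47198119, -0.29547764,  0.1500992 ]), array([ 0.49635135, -0.26438671,  0.21952304]), array([ 0.48535265, -0.2871978 ,  0.18975438]))
```

The jug stands at about (0.541, -0.0165) with its rim at 0.128, so it is centred. Now to the frother, with the closing line turned along world y.

{"fn": "arm_command", "kwargs": {"fingers": [-1,-1,-1,-1,-1,-1,-1,-1], "travel": [[-0.03,0.012,0],[-0.06,0.024,0],[-0.095,0.037,0],[-0.13,0.051,0],[-0.165,0.065,0],[-0.2,0.079,0],[-0.23,0.09,0],[-0.253,0.1,0]], "dr": [[0,0,7],[0,0,14],[0,0,21],[0,0,28],[0,0,35],[0,0,42],[0,0,49],[0,0,56]]}}

```text
time: 7.45
tool_pos: [0.4824, -0.2831, 0.278]
tool_rot: [-3.14, 0.002, -0.008]
contact_force: [0.0, -0.3, -0.3]
opening: 0.0919
grip_force: 0.0
```

{"fn": "arm_command", "kwargs": {"fingers": [-1,-1,-1], "travel": [[0,0,0],[0,0,0],[0,0,0]], "dr": [[0,0,0],[0,0,0],[0,0,0]]}}

```text
time: 7.7
tool_pos: [0.4838, -0.2801, 0.2785]
tool_rot: [-3.14, 0.001, 0.002]
contact_force: [-0.1, -0.1, -0.3]
opening: 0.0922
grip_force: 0.0
```

```bash
python3 - <<'E'
from h import *
s=observe();print(s['tool_pos'],s['tool_rot'],s['qpos'])
w=save('wrist','w4');W=pts(w)
r=np.hypot(W[...,0]-.485,W[...,1]+.281)
Q=W[(r<.03)&(W[...,2]>.15)&(W[...,2]<.225)];print('handle',len(Q),Q.min(0),Q.max(0))
Q=W[(r<.03)&(W[...,2]>.205)&(W[...,2]<.225)];print('top',len(Q),len(Q) and (Q.min(0),Q.max(0),cv2.minEnclosingCircle(Q[:,:2].astype(np.float32))))
E
```

```text
[ 0.48376883 -0.28011888  0.27849577] [-3.13994013e+00  1.20340733e-03  1.71578306e-03] [-6.62305069e-01  3.62395665e-01  1.28455734e+00  5.61294656e-04
  1.49660580e+00  9.06734314e-01]
handle 1060 [ 0.47392581 -0.28914734  0.15011601] [ 0.49863875 -0.26506717  0.218679  ]
top 749 (array([ 0.47392581, -0.28914734,  0.20512802]), array([ 0.49724428, -0.26522622,  0.218679  ]), ((0.4852485656738281, -0.2769250273704529), 0.012425246648490429))
```

{"fn": "arm_command", "kwargs": {"fingers": [-1,-1,-1,-1,-1,-1,-1,-1], "travel": [[0.001,-0.001,0.02],[0.001,-0.001,0.04],[0.001,-0.001,0.06],[0.001,-0.001,0.08],[0.001,-0.001,0.1],[0.001,-0.001,0.112],[0.001,-0.001,0.118],[0.001,-0.001,0.118]], "dr": [[0,0,0],[0,0,0],[0,0,0],[0,0,0],[0,0,0],[0,0,0],[0,0,0],[0,0,0]], "squeeze": 30}}

```text
time: 8.42
tool_pos: [0.4848, -0.2783, 0.1601]
tool_rot: [-3.14, 0.002, 0.002]
contact_force: [-0.6, -0.6, -0.2]
opening: 0.0914
grip_force: 0.0
```

{"fn": "arm_command", "kwargs": {"fingers": [0,0.4,0.9,0.9,0.9,0.9,0.9,0.9], "travel": [[0,0,0],[0,0,0],[0,0,0],[0,0,0],[0,0,0],[0,0,0],[0,0,0],[0,0,0]], "dr": [[0,0,0],[0,0,0],[0,0,0],[0,0,0],[0,0,0],[0,0,0],[0,0,0],[0,0,0]]}}

```text
time: 9.08
tool_pos: [0.485, -0.28, 0.1614]
tool_rot: [3.142, -0.0, -0.0]
contact_force: [0.6, 0.2, -0.3]
opening: 0.043
grip_force: 0.0
```

{"fn": "arm_command", "kwargs": {"fingers": [0.9,0.9,0.9], "travel": [[0,0,0],[0,0,0],[0,0,0]], "dr": [[0,0,0],[0,0,0],[0,0,0]]}}

```text
time: 9.33
tool_pos: [0.485, -0.2798, 0.1613]
tool_rot: [-3.141, 0.0, -0.0]
contact_force: [0.3, 1.2, 0.5]
opening: 0.024
grip_force: 30.0
```

{"fn": "arm_command", "kwargs": {"fingers": [0.9,0.9,0.9,0.9,0.9,0.9,0.9,0.9], "travel": [[0,0,-0.01],[0,0,-0.03],[0,0,-0.05],[0,0,-0.075],[0,0,-0.1],[0,0,-0.125],[0,0,-0.15],[0,0,-0.17]], "dr": [[0,0,0],[0,0,0],[0,0,0],[0,0,0],[0,0,0],[0,0,0],[0,0,0],[0,0,0]], "squeeze": 40}}

```text
time: 10.0
tool_pos: [0.485, -0.28, 0.3341]
tool_rot: [3.14, -0.002, -0.0]
contact_force: [0.1, -0.5, -2.0]
opening: 0.024
grip_force: 40.0
```

{"fn": "arm_command", "kwargs": {"fingers": [0.9,0.9,0.9,0.9], "travel": [[0,0,-0.01],[0,0,-0.02],[0,0,-0.02],[0,0,-0.02]], "dr": [[0,0,0],[0,0,0],[0,0,0],[0,0,0]]}}

```text
time: 10.33
tool_pos: [0.485, -0.28, 0.3518]
tool_rot: [3.141, -0.001, -0.0]
contact_force: [-0.2, 0.7, -1.9]
opening: 0.0241
grip_force: 40.0
```

```bash
python3 - <<'E'
from h import *
s=observe();print(s['tool_pos'],s['tool_rot'],s['contact_force'],s['opening'],s['qpos'])
for n in('scene','side'):save(n,n+'5')
cv2.imwrite('pics/p5.png',np.hstack([cv2.resize(load('scene5')['color'],(400,300)),cv2.resize(load('side5')['color'],(400,300))]))
c=load('side5');W=pts(c);r=np.hypot(W[...,0]-.485,W[...,1]+.28);Q=W[(r<.03)&(W[...,2]>.165)]
h=np.arange(.165,.35,.01)
for z in h: 
    q=Q[(Q[:,2]>z)&(Q[:,2]<=z+.01)]
    if len(q):print(round(z,3),len(q),np.ptp(q[:,0]).round(3),np.median(q,0).round(4))
E
```

```text
[ 0.48501584 -0.27996191  0.35182164] [ 3.14096643e+00 -8.31289657e-04 -6.08564238e-06] [-0.23712988  0.71315857 -1.92564711] 0.024054715334062306 [-6.60363385e-01  3.46721733e-01  1.11440767e+00  1.54252719e-05
  1.67942260e+00  9.10440968e-01]
0.205 24 0.015 [ 0.4855 -0.2803  0.2108]
0.215 11 0.015 [ 0.4846 -0.2809  0.2157]
0.225 3 0.001 [ 0.4847 -0.2784  0.2305]
0.235 6 0.003 [ 0.4848 -0.2781  0.2424]
0.245 6 0.003 [ 0.484  -0.2778  0.2509]
0.255 7 0.003 [ 0.4854 -0.2781  0.2598]
0.265 7 0.002 [ 0.4838 -0.279   0.2677]
0.275 8 0.003 [ 0.4849 -0.2798  0.2809]
0.285 7 0.007 [ 0.4843 -0.2822  0.2915]
0.295 23 0.022 [ 0.4852 -0.2877  0.3027]
0.305 40 0.023 [ 0.4867 -0.2884  0.3103]
0.315 44 0.023 [ 0.4859 -0.2885  0.3202]
0.325 39 0.023 [ 0.486  -0.2879  0.3301]
0.335 45 0.022 [ 0.4864 -0.2875  0.34  ]
0.345 44 0.024 [ 0.4855 -0.2882  0.3507]
```

View pics/p5.png

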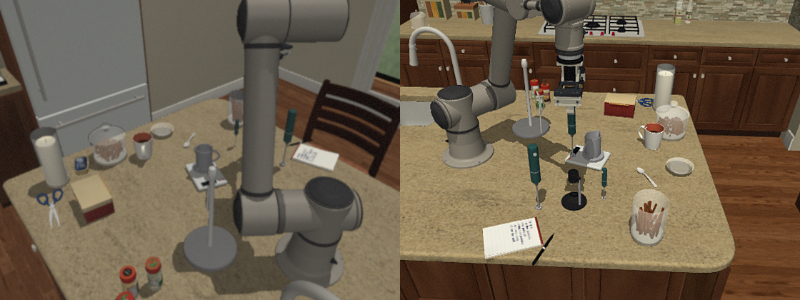

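The frother is clear of the stand: green handle at right-half (571,118), jug upright on the scale at (592,147). Next I'll yaw the tool and carry the frother towards the jug.

{"fn": "arm_command", "kwargs": {"fingers": [0.9,0.9,0.9,0.9,0.9,0.9,0.9,0.9], "travel": [[0.004,-0.01,0],[0.01,-0.025,0],[0.016,-0.045,0],[0.022,-0.065,0],[0.028,-0.085,0],[0.035,-0.105,0],[0.042,-0.12,0],[0.048,-0.13,0]], "dr": [[0,0,-6],[0,0,-12],[0,0,-18],[0,0,-24],[0,0,-30],[0,0,-36],[0,0,-42],[0,0,-48]]}}

```text
time: 11.1
tool_pos: [0.5331, -0.1482, 0.3506]
tool_rot: [-3.14, 0.0, 0.844]
contact_force: [0.3, 0.1, -1.8]
opening: 0.0241
grip_force: 40.0
```

{"fn": "arm_command", "kwargs": {"fingers": [0.9,0.9,0.9,0.9,0.9,0.9,0.9,0.9], "travel": [[0,0,0],[0,0,0],[0,0,0],[0,0,0],[0,0,0],[0,0,0],[0,0,0],[0,0,0]], "dr": [[0,0,-6],[0,0,-12],[0,0,-18],[0,0,-24],[0,0,-30],[0,0,-36],[0,0,-42],[0,0,-42]]}}

```text
time: 11.77
tool_pos: [0.5327, -0.1498, 0.3504]
tool_rot: [-3.14, -0.001, 1.574]
contact_force: [0.6, -0.7, -2.0]
opening: 0.0238
grip_force: 40.0
```

{"fn": "arm_command", "kwargs": {"fingers": [0.9,0.9,0.9,0.9,0.9,0.9,0.9,0.9], "travel": [[0,0,0],[0,0,0],[0,0,0],[0,0,0],[0,0,0],[0,0,0],[0,0,0],[0,0,0]], "dr": [[0,4,0],[0,9,0],[0,14,0],[0,19,0],[0,24,0],[0,28,0],[0,30,0],[0,30,0]]}}

```text
time: 12.43
tool_pos: [0.5326, -0.1516, 0.3491]
tool_rot: [-3.136, -0.527, 1.562]
contact_force: [0.4, 0.6, -2.1]
opening: 0.0237
grip_force: 40.0
```

```bash
python3 - <<'E'
from h import *
s=observe();print(s['tool_pos'],s['tool_rot'],s['contact_force'],s['opening'],s['qpos'])
E
```

```text
[ 0.53264934 -0.15158091  0.34908337] [-3.13558661 -0.52683608  1.5621411 ] [ 0.42187215  0.55511027 -2.06105098] 0.02374104817284493 [-0.66850296  0.488359    1.02546055  0.43580859  1.94085532 -0.5665398 ]
```

{"fn": "arm_command", "kwargs": {"fingers": [0.9,0.9,0.9,0.9,0.9,0.9], "travel": [[0,0,0],[0,0,0],[0,0,0],[0,0,0],[0,0,0],[0,0,0]], "dr": [[0,4,0],[0,8,0],[0,12,0],[0,14,0],[0,14,0],[0,14,0]]}}

```text
time: 12.93
tool_pos: [0.5331, -0.15, 0.351]
tool_rot: [-3.14, -0.766, 1.569]
contact_force: [0.1, -0.3, -1.2]
opening: 0.024
grip_force: 40.0
```

```bash
cat > m.py <<'E'
from h import *
from scipy.spatial.transform import Rotation as Ro
import sys
t=sys.argv[1]
s=observe();p=s['tool_pos'];R=Ro.from_euler('xyz',s['tool_rot']).as_matrix();print(p,R.round(3).tolist(),s['qpos'].round(2))
wk=p+.14*R[:,2];print('pred whisk',wk)
for n in('scene','side'):
    c=save(n,n+t)
    W=pts(c);Q=W[np.isfinite(W[...,2])]
    d=Q-p;a=d@R[:,2];rad=np.linalg.norm(d-np.outer(a,R[:,2]),axis=1)
    for a0,a1,n2 in((.07,.125,'shaft'),(.132,.148,'whisk'),(.02,.05,'handle')):
        m=(a>a0)&(a<a1)&(rad<.025)
        if m.sum():q=d[m];print(n,n2,m.sum(),'tool x,y med',np.median(q@R[:,:2],0).round(4),'ends',np.sort(a[(rad<.02)])[-3:].round(4))
    uv=c['R']@wk+c['t'];u=int(c['fx']*uv[0]/uv[2]+c['cx']);v=int(c['fy']*uv[1]/uv[2]+c['cy']);print(n,'pix',u,v)
    cv2.imwrite(f'pics/{n}{t}c.png',cv2.resize(c['color'][max(0,v-50):v+50,max(0,u-65):u+65],(400,308),interpolation=cv2.INTER_CUBIC))
cv2.imwrite(f'pics/m{t}.png',np.hstack([cv2.imread(f'pics/{n}{t}c.png') for n in('scene','side')]))
E
python3 m.py 6
```

```text
[ 0.53311239 -0.14996402  0.35100111] [[0.001, 1.0, -0.0], [0.72, -0.001, 0.693], [0.693, -0.001, -0.72]] [-0.74  0.58  1.    0.61  2.05 -0.59]
pred whisk [ 0.53307548 -0.05287892  0.25013247]
scene shaft 27 tool x,y med [ 0.0003 -0.001 ] ends [0.505  0.5067 0.5071]
scene whisk 19 tool x,y med [ 0.0038 -0.0046] ends [0.505  0.5067 0.5071]
scene handle 102 tool x,y med [ 0.0084 -0.0077] ends [0.505  0.5067 0.5071]
scene pix 297 167
side shaft 9 tool x,y med [-0.0004 -0.0012] ends [0.142 0.142 0.145]
side whisk 24 tool x,y med [-0.0013 -0.0018] ends [0.142 0.142 0.145]
side handle 35 tool x,y med [-0.0095 -0.0003] ends [0.142 0.142 0.145]
side pix 266 158
```

View pics/m6.png

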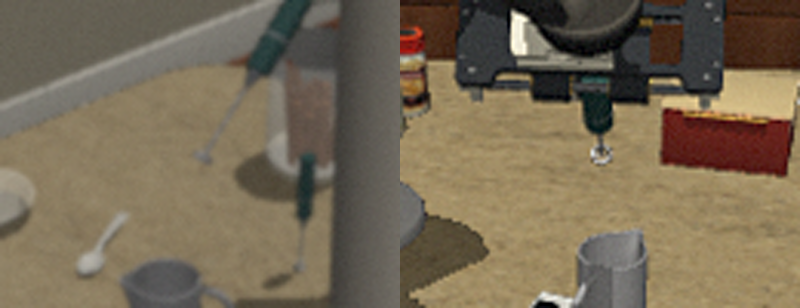

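The whisk sits at the predicted pixel in both views (left (205,155), right (600,155)), so the frother is coaxial with the tool. I'll move over the jug and part-way down.

{"fn": "arm_command", "kwargs": {"fingers": [0.9,0.9,0.9,0.9,0.9,0.9,0.9,0.9], "travel": [[0.016,0.005,0.015],[0.032,0.009,0.031],[0.022,0.009,0.042],[0.011,0.009,0.053],[-0.002,0.009,0.066],[-0.016,0.009,0.081],[-0.03,0.009,0.096],[-0.03,0.009,0.096]], "dr": [[0,0,0],[0,0,0],[0,0,0],[0,0,0],[0,0,0],[0,0,0],[0,0,0],[0,0,0]]}}

```text
time: 13.7
tool_pos: [0.541, -0.1037, 0.2588]
tool_rot: [-3.135, -0.769, 1.567]
contact_force: [-0.1, 0.7, -1.8]
opening: 0.024
grip_force: 40.0
```

{"fn": "arm_command", "kwargs": {"fingers": [0.9,0.9,0.9], "travel": [[0,0,0],[0,0,0],[0,0,0]], "dr": [[0,0,0],[0,0,0],[0,0,0]]}}

```text
time: 13.95
tool_pos: [0.5425, -0.105, 0.2631]
tool_rot: [3.138, -0.766, 1.574]
contact_force: [-0.7, -0.4, -1.6]
opening: 0.024
grip_force: 40.0
```

```bash
python3 m.py 7; python3 - <<'E'
from h import *
for n in('scene','side'):
    c=load(n+'7');W=pts(c);r=np.hypot(W[...,0]-.541,W[...,1]+.0165)
    Q=W[(r<.037)&(W[...,2]>.122)&(W[...,2]<.133)];k=np.linalg.lstsq(np.c_[2*Q[:,:2],np.ones(len(Q))],(Q[:,:2]**2).sum(1),rcond=None)[0];print(n,len(Q),k[:2],np.sqrt(k[2]+k[:2]@k[:2]))
E
```

```text
[ 0.5425302  -0.10497869  0.26313075] [[-0.002, 1.0, 0.002], [0.721, 0.0, 0.693], [0.693, 0.003, -0.721]] [-0.68  0.58  1.23  0.59  1.83 -0.68]
pred whisk [ 0.54276758 -0.00794383  0.16221405]
scene shaft 25 tool x,y med [ 0.0002 -0.0009] ends [0.3833 0.3834 0.3846]
scene whisk 17 tool x,y med [ 0.0057 -0.0059] ends [0.3833 0.3834 0.3846]
scene handle 98 tool x,y med [ 0.0085 -0.0074] ends [0.3833 0.3834 0.3846]
scene pix 282 198
side shaft 3 tool x,y med [-0.0008 -0.0016] ends [0.1916 0.192  0.1925]
side whisk 17 tool x,y med [-0.002  -0.0025] ends [0.1916 0.192  0.1925]
side handle 26 tool x,y med [-0.0102 -0.0002] ends [0.1916 0.192  0.1925]
side pix 270 177
scene 116 [ 0.5402395  -0.01615239] 0.032133882277637575
side 106 [ 0.54106921 -0.01828001] 0.03235929820437879
```

View pics/m7.png

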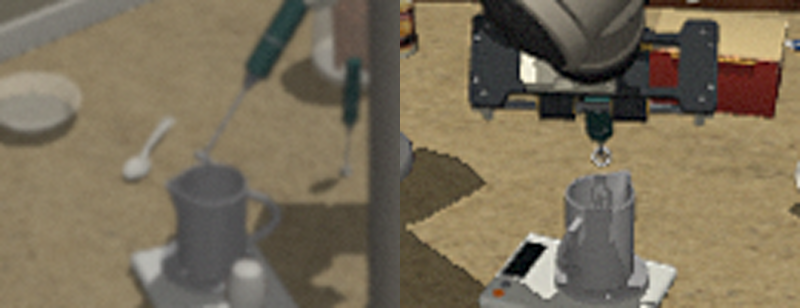

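The whisk at left (205,157) / right (600,155) hangs over the jug's mouth, slightly to the far (+y) side as planned. I'll lower it 58 mm.

{"fn": "arm_command", "kwargs": {"fingers": [0.9,0.9,0.9,0.9,0.9,0.9,0.9,0.9], "travel": [[-0.004,-0.001,0.004],[-0.01,-0.001,0.0105],[-0.016,-0.001,0.017],[-0.022,-0.001,0.023],[-0.028,-0.001,0.0295],[-0.034,-0.001,0.0355],[-0.038,-0.001,0.04],[-0.04,-0.001,0.042]], "dr": [[0,0,0],[0,0,0],[0,0,0],[0,0,0],[0,0,0],[0,0,0],[0,0,0],[0,0,0]]}}

```text
time: 14.72
tool_pos: [0.5407, -0.1042, 0.2021]
tool_rot: [-3.139, -0.769, 1.569]
contact_force: [0.2, 0.6, -1.1]
opening: 0.0239
grip_force: 40.0
```

{"fn": "arm_command", "kwargs": {"fingers": [0.9,0.9,0.9,0.9,0.9,0.9,0.9,0.9], "travel": [[0,0,0],[0,0,0],[0,0,0],[0,0,0],[0,0,0],[0,0,0],[0,0,0],[0,0,0]], "dr": [[0,0,0],[0,0,0],[0,0,0],[0,0,0],[0,0,0],[0,0,0],[0,0,0],[0,0,0]]}}

```text
time: 15.38
tool_pos: [0.5411, -0.1045, 0.2035]
tool_rot: [3.141, -0.768, 1.571]
contact_force: [-0.2, 0.4, -1.5]
opening: 0.0238
grip_force: 40.0
```

```bash
python3 m.py 8; python3 - <<'E'
from h import *
for n in('scene','side'):
    c=load(n+'8');W=pts(c);r=np.hypot(W[...,0]-.541,W[...,1]+.0165)
    Q=W[(r<.037)&(r>.026)&(W[...,2]>.122)&(W[...,2]<.133)];k=np.linalg.lstsq(np.c_[2*Q[:,:2],np.ones(len(Q))],(Q[:,:2]**2).sum(1),rcond=None)[0];print(n,len(Q),k[:2],np.sqrt(k[2]+k[:2]@k[:2]))
print(observe()['contact_force'],observe()['grip_force'],abs(observe()['qvel']).max())
E
```

```text
[ 0.54106217 -0.10445457  0.20354648] [[-0.0, 1.0, 0.0], [0.719, 0.0, 0.695], [0.695, 0.0, -0.719]] [-0.68  0.63  1.31  0.58  1.72 -0.75]
pred whisk [ 0.54108733 -0.00722049  0.10282145]
scene shaft 75 tool x,y med [-0.01    0.0001] ends [0.3009 0.302  0.3028]
scene whisk 5 tool x,y med [ 0.0165 -0.0127] ends [0.3009 0.302  0.3028]
scene handle 92 tool x,y med [ 0.0085 -0.0078] ends [0.3009 0.302  0.3028]
scene pix 282 215
side shaft 80 tool x,y med [-0.0152 -0.0012] ends [0.1621 0.1634 0.1646]
side whisk 19 tool x,y med [ 0.0094 -0.0066] ends [0.1621 0.1634 0.1646]
side handle 20 tool x,y med [-0.0101 -0.0012] ends [0.1621 0.1634 0.1646]
side pix 270 194
scene 115 [ 0.54031313 -0.01591496] 0.03212987230659397
side 78 [ 0.53982238 -0.01966833] 0.031423528136512474
[ 4.65675942e-01  3.38231824e-01 -4.11519060e-04] 39.96503325193771 0.001668171655253188
```

View pics/m8.png

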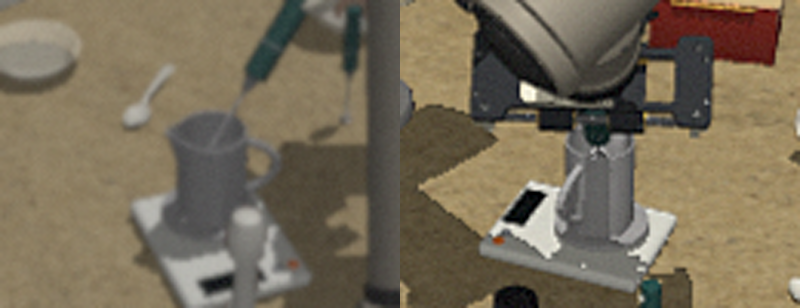

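The shaft enters the jug's mouth at left (230,110) without touching the rim, and the jug stands unmoved. The whisk is 25 mm below the rim and about 10 mm off the axis, clear of the wall, and the arm is still. Handing in.

```bash
python3 -c "
from cell import *
print(hand_in())"
```

```text
the job is handed in; nothing more can be done
None
```

I handed the job in at about 15.5 s of the 58 s; no verdict came back. At that point the jug stood released and centred on the scale plate, and the frother was held still, leaning about 44°, with its whisk 25 mm below the rim and clear of the wall and floor.

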